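# Move the clip-on cover to the full tube rack

### The job

The freshly filled tube rack must be closed before it goes to the freezer: squeeze the two side tabs of the clip-on cover that is on the empty rack to free it, lift it off, and fit it on the full rack, fully home with both tabs sprung out and locked. Be gentle with the brittle plastic: do not crush the tabs, do not wrench the cover while it is still hooked, and do not force it down. Leave the other things where they are.

Things in the scene. Friction and masses are not known exactly. Their poses are not given: they have to be found in the camera images.
- tray_empty_mid (a point): Shallow grey tray, fixed, 132 (x) by 82 (y), 8 high, walls 3; this point: centre of its floor, 5 above the bench; z up. The empty yellow rack stands fast in it, covered at the start: open box 116 (x) by 66 (y), rim 56 above this floor (61 above the bench), walls 3; a catch window 24 wide in the middle of each long wall, under a lip 7 high.
- tray_full_mid (a point): Tray like the other, with the open rack full of small capped tubes, also fast: same sizes and axes; inside 110 x 60, clear down to 20 below the rim. A rack stands anywhere in its tray's play: off this point by up to 3 in x and in y, square to it, so find its mouth by feel. The cover fits either way round. Cover on rack: never more than 25 N.
- cover_mid (a point): Middle of the loose white clip-on cover (60 to 105 g), 12 above its flange's underside, which rests on the rim when home (point then 12 above the rim); axes as the rack's. Flange 116 x 66 x 3; hump on it 100 (x) by 34 (y), to 24 up; skirt below it 107 x 58, 7 deep, going inside the rack's walls with 1 (y) or 1.5 (x) to spare a side. Carried by its tabs it may sit 1 to 2 off in the hand.
- tab_left_pad (a point): Centre of the outer face of the upright tab at the middle of the cover's +y long side, 24 above the flange's underside (85 above the bench at the start). Tab 19 wide (x), 3 thick, pinchable from 6 to 36 above the flange's underside: fingertips must stay over the flange and rim, 66 above the bench. Below the flange a hook 4 out, bevelled below, ends 17 down; it sits in the catch window 1 under the lip.
- tab_right_pad (a point): The same on the cover's -y side; outer faces 58 apart at rest. BOTH must be in by over 3 for the hooks to pass the lips, up or down: faces 52 to 48 apart, the hand centred. Squeezed off centre, one bottoms while the other still holds; the side force on the hand tells. The fingers' contact forces on the cover must never add up to more than 45 N (22 N a side cracks a tab).
- tab_left (a joint): Travel (m) of the +y tab, straight in towards the other: 0 = sprung right out (hook locked in the window), clear of the lip above 0.003, stop at 0.005. Its spring needs 1.5 N at once and 1 N more per mm.
- tab_right (a joint): The same for the -y tab.
- foam_block: white foam float 62 x 44 x 22 with four capped tubes standing in it (38 tall over all); bystander; origin under its centre
- marker: marker pen lying, about 135 x 13 x 13; bystander; origin under it near its middle
- pipette: black micropipette lying along its own x, about 250 x 45 x 28; bystander; origin under it
- timer: white bench timer 65 x 65 x 20; bystander; origin under its centre
- beaker: small glass beaker 60 across, 75 tall; bystander; origin under its centre
- petri_dish: shallow white dish 64 across, 15 high; bystander; origin under its centre

How it is judged:
By the outcome, as a careful person would: the job done as asked, in the order asked, and still so for the second after the job is handed in, with the robot touching nothing.
It also fails if it takes over 72 s, if anything falls off the work surface, if the arm or the gripper's body presses on something with over 40 N, if the wrist force passes 120 N, or if a joint passes its speed limit or range.

### The arm

A 7-joint arm with a two-finger parallel gripper is mounted at the origin on the work surface. World frame = base frame: x ahead of the robot, y to its left, z up, the work surface at z = 0. Lengths are in m, angles in rad, forces in N, time in s.
With the tool pointing down it reaches from about 0.425 to 0.925 m from the base axis. Payload 6.8 kg.
Tool frame: the origin (TCP) lies at the very end of the fingers, on their centre line; the grasp point (between the pads) lies 19 mm behind it (r.grip_depth is the distance from the TCP to the grasp point, in m); z points along the fingers, x is the direction in which the jaws open and shut, and the axes are right-handed (so a half turn about z gives the same grasp; the last joint's range is limited). The gripper opens to 85 mm and grips with 20 to 120 N. Pads are 22 mm wide; open, the fingers measure 114 mm over their backs; the gripper's body (76 mm by 85 mm) begins 54 mm behind the grasp point. The pads swing forward as they close: fully open they stand 13 mm farther back than shut.
Start: joints at [-0.108, 0.477, 0.022, 1.555, -0.011, 1.109, -0.083], TCP at [0.675, 0, 0.231] pointing down, gripper open.
Joint ranges: [-2.96, 2.96], [-0.34, 2.1], [-1.41, 1.46], [0.24, 2.44], [-1.37, 4.51], [0.17, 1.92], [-2.96, 2.96]. Speed limits (rad/s): [2.39, 2.39, 3.14, 3.14, 3.14, 3.14, 3.14].

### API

Orientations are given as a rotation vector (axis times angle).
In Python, from bench import r gives the robot as it stands.
- The arm moves only by the shell command python3 -m handwheel 'ROWS' [OPENING] [FORCE]. ROWS is JSON, a list of rows, each a list of 6 numbers: the shift along the tool's x, y, z in m, then the turn, a rotation vector about the tool's x, y, z in rad. A call has 1 to 5 rows; each row is the pose to reach, as a shift and turn from the pose measured when the call began, along the tool's axes at that moment; what a row does not reach only later rows make up. A row lasts 1/8 s, in which the tool goes at most 62.5 mm and 10.7 degrees, less where a joint would pass 70% of its speed; a pose out of reach is approached as far as the arm can. A call with a gripper value outside its range is refused whole. OPENING is the opening, from 0 (shut) to 1 (fully open), set as the call begins (- or left out, the last holds). The fingers move at their own pace and stop on an object; FORCE is the grip in N (left out, the last holds). Time passes only in rows, so rows that repeat a pose let the fingers close. It gives the time, the measured TCP pose, the force and the opening at its end, in the units of the state.
- r.get_obs(): the state, without advancing time (a new reading comes with each control period).
- r.grab_frame(name): name is "scene" or "side" or "wrist"; returns a dict with "pixels" (384x512x3 uint8, red, green, blue), "K" (3x3 intrinsics, pixels), "rvec" (rotation vector, rad) and "tvec" (3), from world to camera coordinates, as OpenCV has them; the wrist camera has in their place "mount" (4x4, takes a point from camera to tool coordinates, whose origin is the TCP and whose axes are the tool frame's). Camera axes: x right, y down, z forward; pixel columns grow to the right and rows downward; lengths in m; the calibration is good to about 2 mm. The wrist camera is an equidistant fisheye: a pixel r from the principal point sees the ray r / f radians off the axis. A picture is of the moment at which its call begins: read the wrist's pose just before it. There is no depth.
- r.hand_in(): hands the job in, once; it reports no verdict.
The state is a dict: "clock": time; "joints": joint angles; "qvel": joint speeds; "tau": joint torques, N m; "tcp_pos": TCP position; "orientation": TCP orientation; "contact_force": force on the tool from outside, world axes, zero at the start; "moment": the same for the moment, N m; "grip_width": finger opening in m.
Only numpy, scipy, OpenCV 4.12 (cv2) and the standard library are available. Lean on these libraries where they do the work, as an engineer would, in place of code of your own. Each camera call takes 0.05 s, during which the arm holds its last target. There are 200 camera calls.

## Working session

There is one attempt and no reset: what is moved stays moved. The work goes in short steps, Python scripts to look and compute and a shell command to move; the robot and the scene stay as the last step left them, time stands still between calls to the robot, and variables do not carry over. Pictures are saved under pics/ and viewed, on a budget of 10 in all, crops included, one or two more only if the job needs it, and the job is handed in when it is done.

```bash
mkdir -p pics; ls; python3 - <<'E'
from bench import r
import cv2,numpy as np
o=r.get_obs();print({k:np.round(v,4).tolist() for k,v in o.items()})
ims=[]
for n in("scene","side","wrist"):
    f=r.grab_frame(n);cv2.imwrite(f"pics/{n}0.png",f["pixels"][:,:,::-1]);np.savez(f"{n}0.npz",**f)
    print(n,{k:np.round(v,4).tolist() for k,v in f.items() if k!="pixels"})
E
```

```text
pics
{'clock': 0.0, 'joints': [-0.1081, 0.4778, 0.0224, 1.5564, -0.0115, 1.1093, -0.0831], 'qvel': [0.0007, 0.0008, 0.0009, 0.0007, 0.0006, -0.0014, 0.0004], 'tau': [-0.0005, -59.6444, 1.6077, -28.1195, 0.0124, 0.0094, 0.0], 'tcp_pos': [0.6744, 0.0, 0.2303], 'orientation': [3.1415, 0.0, -0.0029], 'contact_force': [1.659, -0.4869, 0.5515], 'moment': [0.0219, -0.0879, -0.0084], 'grip_width': 0.0856}
scene {'K': [[422.8092, 0.0, 254.7854], [0.0, 422.8092, 189.8409], [0.0, 0.0, 1.0]], 'rvec': [1.6293, 1.8917, -0.8323], 'tvec': [0.089, -0.3054, 1.5754]}
side {'K': [[349.992, 0.0, 261.1648], [0.0, 349.992, 188.346], [0.0, 0.0, 1.0]], 'rvec': [0.7255, -2.5614, 1.1553], 'tvec': [0.4976, 0.2517, 0.7495]}
wrist {'K': [[297.3186, 0.0, 257.3615], [0.0, 297.3186, 190.8111], [0.0, 0.0, 1.0]], 'mount': [[1.0, 0.0001, -0.0006, 0.0005], [0.0001, 0.9593, 0.2823, -0.0719], [0.0006, -0.2823, 0.9593, -0.1429], [0.0, 0.0, 0.0, 1.0]]}
```

View pics/scene0.png

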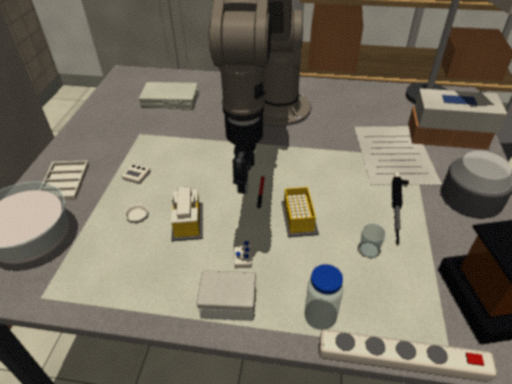

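View pics/wrist0.png

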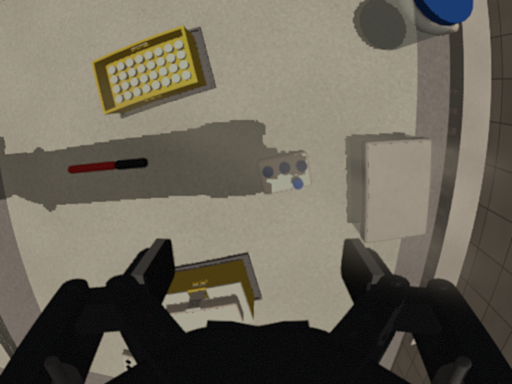

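View pics/side0.png

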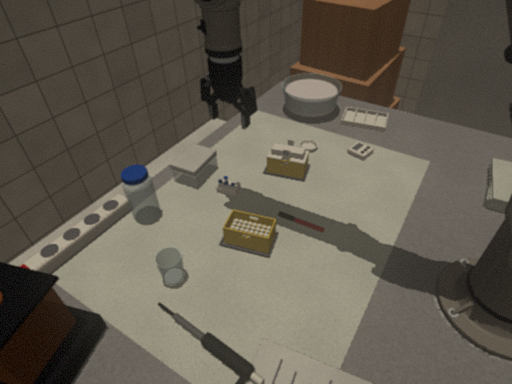

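The scene view shows the covered rack at about (186,213) and the open full rack at (299,210). In the wrist view, the full rack is at (150,70), the marker at (110,165), the foam block at (285,172), and the covered rack is at bottom left, partly hidden. I'll get a rough position for each, then look closer from above.

```bash
cat > h.py <<'E'
import numpy as np,cv2
from scipy.spatial.transform import Rotation as R
from bench import r
def snap(n,name):
    o=r.get_obs();f=r.grab_frame(n);cv2.imwrite(f"pics/{name}.png",f["pixels"][:,:,::-1])
    np.savez(name+".npz",pos=o["tcp_pos"],ori=o["orientation"],**f);return f,o
def load(name):return dict(np.load(name+".npz"))
def ray(d,uv):
    uv=np.atleast_2d(uv).astype(float);K=d["K"];x=(uv-K[:2,2])/[K[0,0],K[1,1]]
    if "mount" in d:
        t=np.linalg.norm(x,axis=1,keepdims=True);v=np.c_[x/np.maximum(t,1e-9)*np.sin(t),np.cos(t)]
        M=d["mount"];T=R.from_rotvec(d["ori"]).as_matrix()
        return T@M[:3,3]+d["pos"],v@(T@M[:3,:3]).T
    C=R.from_rotvec(d["rvec"]).as_matrix();return -C.T@d["tvec"],np.c_[x,np.ones(len(x))]@C
def plane(d,uv,z):
    c,v=ray(d,uv);return c+v*((z-c[2])/v[:,2:])
def yellow(px):
    h=cv2.cvtColor(px,cv2.COLOR_RGB2HSV);return cv2.inRange(h,(18,130,50),(32,255,255))
def blobs(m,amin=200):
    c,_=cv2.findContours(m,cv2.RETR_EXTERNAL,cv2.CHAIN_APPROX_NONE);return [k[:,0,:] for k in c if cv2.contourArea(k)>amin]
E
python3 - <<'E'
from h import *
for n in("wrist0","scene0","side0"):
    d=load(n)
    if "mount" in d:o=r.get_obs();d["pos"]=o["tcp_pos"];d["ori"]=o["orientation"]
    for b in blobs(yellow(d["pixels"]),80):
        p=plane(d,b,.061)[:,:2].astype(np.float32)*1000
        print(n,b.mean(0).round(),cv2.minAreaRect(p))
E
```

```text
wrist0 [218. 282.] ((622.161376953125, -137.80267333984375), (78.58628845214844, 116.7623519897461), 74.0554428100586)
wrist0 [148.  71.] ((552.18115234375, 115.2431411743164), (123.52996063232422, 71.1488037109375), 13.775500297546387)
scene0 [186. 229.] ((680.7511596679688, -159.0543212890625), (50.7459602355957, 68.59952545166016), 15.00028133392334)
scene0 [299. 210.] ((570.9158935546875, 118.17708587646484), (161.96466064453125, 73.13237762451172), 13.811993598937988)
side0 [249. 233.] ((537.3519897460938, 133.77459716796875), (123.0019302368164, 106.41317749023438), 15.176898002624512)
side0 [278. 168.] ((598.6673583984375, -108.33335876464844), (50.51372146606445, 103.22071075439453), 60.948036193847656)
```

```bash
python3 -m handwheel '[[-0.01,0.03,0,0,0,0.17],[-0.022,0.06,0,0,0,0.34],[-0.034,0.09,0,0,0,0.51],[-0.044,0.12,0,0,0,0.68],[-0.052,0.14,0,0,0,0.85]]' && python3 -m handwheel '[[0,0,0,0,0,0.17],[0,0,0,0,0,0.34],[0,0,0,0,0,0.46],[0,0,0,0,0,0.46],[0,0,0,0,0,0.46]]'; python3 - <<'E'
from h import *
f,o=snap("wrist","w1");print(o["tcp_pos"],R.from_rotvec(o["orientation"]).as_matrix().round(3),o["contact_force"])
for b in blobs(yellow(f["pixels"]),80):
    p=plane(load("w1"),b,.061)[:,:2].astype(np.float32)*1000;print(b.mean(0),cv2.minAreaRect(p))
E
```

```text
clock: 0.78
tcp_pos: [0.6217, -0.1419, 0.2305]
orientation: [2.856, -1.305, -0.002]
contact_force: [0.3, -0.3, 0.8]
grip_width: 0.0849
clock: 1.4
tcp_pos: [0.6216, -0.1418, 0.2303]
orientation: [2.485, -1.918, -0.002]
contact_force: [0.8, -0.2, 0.5]
grip_width: 0.0856
[ 0.62156895 -0.14176683  0.23026584] [[ 0.253 -0.967 -0.002]
 [-0.967 -0.253 -0.001]
 [-0.     0.002 -1.   ]] [ 0.75351733 -0.18698685  0.51154513]
[ 62.04089219 174.85501859] ((553.4393310546875, 100.17793273925781), (118.29491424560547, 101.05059814453125), 14.223920822143555)
```

View pics/w1.png

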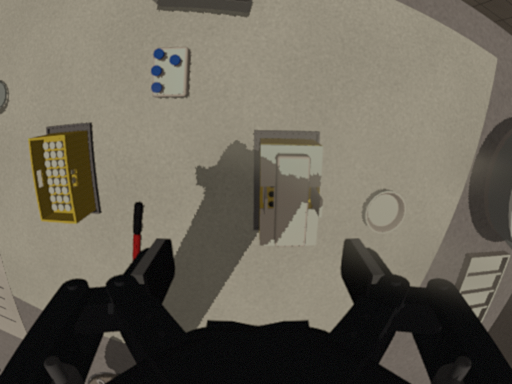

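The wrist view shows the cover from above, with its flange between about (261,143) and (320,245), nearly in line with the tool. The tabs are near (267,198) and (309,203). I'll enlarge that area.

```bash
python3 - <<'E'
from h import *
i=cv2.imread("pics/w1.png")[125:255,235:345];cv2.imwrite("pics/w1c.png",cv2.resize(i,None,fx=4.5,fy=4.5,interpolation=cv2.INTER_CUBIC))
d=load("w1")
p=plane(d,[(261,143),(322,145),(318,245),(260,245)],.064)*1000
print(p.round(1),p.mean(0))
E
```

```text
[[ 654.2 -137.1   64. ]
 [ 669.3 -200.1   64. ]
 [ 556.6 -232.5   64. ]
 [ 540.3 -166.2   64. ]] [ 605.10173904 -183.97365537   64.        ]
```

View pics/w1c.png

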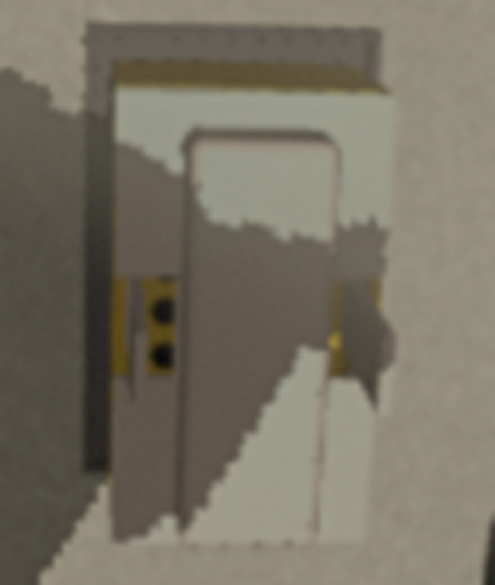

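```bash
python3 -m handwheel '[[0.018,0.013,0.03,0,0,0],[0.0366,0.0266,0.06,0,0,0],[0.0366,0.0266,0.06,0,0,0],[0.0366,0.0266,0.06,0,0,0]]'; python3 - <<'E'
from h import *
f,o=snap("wrist","w2");print(o["tcp_pos"],o["contact_force"])
i=f["pixels"][90:320,140:380,::-1];cv2.imwrite("pics/w2c.png",cv2.resize(i,None,fx=2.5,fy=2.5,interpolation=cv2.INTER_CUBIC))
E
```

```text
clock: 1.95
tcp_pos: [0.6059, -0.1834, 0.1712]
orientation: [2.487, -1.919, -0.001]
contact_force: [0.5, 0.2, 0.1]
grip_width: 0.0857
[ 0.60592525 -0.1833631   0.17123413] [0.50150368 0.19874797 0.07294327]
```

View pics/w2c.png

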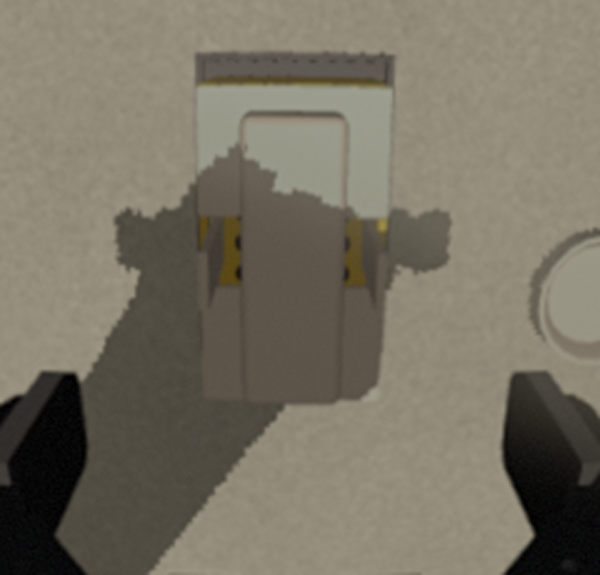

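```bash
python3 - <<'E'
from h import *
d=load("w2");T=R.from_rotvec(d["ori"]).as_matrix()
def P(n,q,z):
    p=plane(d,np.array(q)/2.5+[140,90]-.3,z); l=(p-d["pos"])@T*1000
    print(n,(p*1000).round(1).tolist(),"tool",l[:,:2].round(1).tolist(),"mean",p.mean(0).round(4),l.mean(0).round(1))
P("flange",[(197,85),(391,85),(382,398),(204,400)],.064)
P("hump top far",[(241,116),(348,116)],.085)
P("hump near",[(241,403),(343,403)],.085)
P("fl edges mid",[(199,200),(389,200)],.064)
E
```

```text
flange [[653.0, -137.2, 64.0], [669.5, -200.3, 64.0], [557.3, -230.5, 64.0], [539.3, -165.4, 64.0]] tool [[-32.7, -57.3], [32.5, -57.3], [33.3, 58.9], [-34.3, 59.8]] mean [ 0.6048 -0.1833  0.064 ] [ -0.3   1.  107.2]
hump top far [[648.8, -155.1, 85.0], [657.2, -187.0, 85.0]] tool [[-16.4, -48.8], [16.6, -48.8]] mean [ 0.653  -0.1711  0.085 ] [  0.1 -48.8  86.2]
hump near [[553.1, -178.1, 85.0], [562.1, -212.3, 85.0]] tool [[-18.5, 49.7], [16.9, 49.7]] mean [ 0.5576 -0.1952  0.085 ] [-0.8 49.7 86.3]
fl edges mid [[614.5, -147.0, 64.0], [631.2, -210.6, 64.0]] tool [[-33.0, -17.6], [32.8, -17.6]] mean [ 0.6228 -0.1788  0.064 ] [-1.000e-01 -1.760e+01  1.072e+02]
```

```bash
python3 -m handwheel '[[-0.0003,0.001,0.04,0,0,0],[-0.0003,0.001,0.08,0,0,0],[-0.0003,0.001,0.098,0,0,0],[-0.0003,0.001,0.104,0,0,0],[-0.0003,0.001,0.104,0,0,0]]' 0.76 20;  python3 -m handwheel '[[0,0,0,0,0,0],[0,0,0,0,0,0],[0,0,0,0,0,0]]'; python3 - <<'E'
from h import *
f,o=snap("side","s1");o=r.get_obs();print(o["tcp_pos"],o["contact_force"],o["moment"],o["grip_width"])
T=R.from_rotvec(o["orientation"]).as_matrix();print(o["contact_force"]@T)
E
```

```text
clock: 2.62
tcp_pos: [0.6062, -0.1831, 0.0686]
orientation: [-2.488, 1.917, -0.002]
contact_force: [-0.3, 0.9, 0.0]
grip_width: 0.0649
clock: 3.0
tcp_pos: [0.6065, -0.1832, 0.0692]
orientation: [-2.487, 1.917, -0.004]
contact_force: [0.3, 0.4, -0.3]
grip_width: 0.065
[ 0.60636821 -0.18310809  0.06899312] [ 0.25159897 -0.40103633 -0.07940013] [-0.03684219 -0.0329328  -0.00175233] 0.06514593866187003
[ 0.45180556 -0.14103227  0.08011365]
```

```bash
cat > feel.py <<'E'
from h import *
F=[];M=[];G=[];P=[]
for i in range(6):
    o=r.get_obs();T=R.from_rotvec(o["orientation"]).as_matrix()
    F.append(o["contact_force"]@T);M.append(o["moment"]@T);G.append(o["grip_width"]);P.append(o["tcp_pos"]);r.grab_frame("wrist")
print("t",round(o["clock"],2),"tool F",np.mean(F,0).round(2),"sd",np.std(F,0).round(2),"M",np.mean(M,0).round(3),"w",np.mean(G).round(5),"pos",np.mean(P,0).round(4),"ori",o["orientation"].round(4))
E
python3 feel.py; python3 -m handwheel '[[0,0,0,0,0,0],[0,0,0,0,0,0],[0,0,0,0,0,0]]' 0.649 20;python3 feel.py;python3 -m handwheel '[[0,0,0,0,0,0],[0,0,0,0,0,0],[0,0,0,0,0,0]]' 0.625 20;python3 feel.py
```

```text
t 3.3 tool F [-0.06 -0.28  0.18] sd [0.43 0.44 0.41] M [ 0.014 -0.003 -0.005] w 0.06493 pos [ 0.6062 -0.1831  0.0687] ori [-2.4878e+00  1.9175e+00 -2.2000e-03]
clock: 3.72
tcp_pos: [0.6062, -0.1831, 0.0687]
orientation: [-2.488, 1.918, -0.002]
contact_force: [-0.6, -0.1, 2.4]
grip_width: 0.0555
t 3.98 tool F [-0.1   0.61 -2.75] sd [0.74 0.48 0.55] M [-0.173 -0.087  0.063] w 0.0554 pos [ 0.6062 -0.1831  0.0687] ori [-2.4877e+00  1.9177e+00 -2.3000e-03]
clock: 4.4
tcp_pos: [0.6063, -0.1832, 0.0688]
orientation: [-2.488, 1.918, -0.003]
contact_force: [-1.1, -0.3, 4.4]
grip_width: 0.0539
t 4.65 tool F [-0.17  0.56 -4.38] sd [0.28 0.48 0.33] M [-0.224 -0.126  0.033] w 0.05353 pos [ 0.6063 -0.1832  0.0688] ori [-2.4876  1.9176 -0.0027]
```

```bash
python3 -m handwheel '[[0,0,-0.001,0,0,0],[0,0,-0.001,0,0,0],[0,0,-0.001,0,0,0]]';python3 feel.py;python3 -m handwheel '[[0,0,-0.001,0,0,0],[0,0,-0.001,0,0,0],[0,0,-0.001,0,0,0]]';python3 feel.py
```

```text
clock: 5.08
tcp_pos: [0.606, -0.183, 0.0694]
orientation: [-2.488, 1.918, -0.002]
contact_force: [1.1, -0.5, -1.3]
grip_width: 0.0532
t 5.33 tool F [ 0.11 -0.18  0.83] sd [0.36 0.56 0.71] M [-0.02   0.024 -0.004] w 0.05342 pos [ 0.6061 -0.1831  0.0696] ori [-2.4877  1.9176 -0.0025]
clock: 5.75
tcp_pos: [0.6059, -0.1832, 0.0704]
orientation: [-2.488, 1.918, -0.002]
contact_force: [0.4, -0.9, -4.7]
grip_width: 0.0532
t 6.0 tool F [0.49 0.17 5.5 ] sd [0.55 0.46 0.45] M [-0.022  0.131  0.018] w 0.05338 pos [ 0.6059 -0.1832  0.0704] ori [-2.4878e+00  1.9179e+00 -1.7000e-03]
```

```bash
python3 -m handwheel '[[0,0,0.0005,0,0,0],[0,0,0,0,0,0],[0,0,0,0,0,0],[0,0,0,0,0,0]]' 0.583 20;python3 feel.py
```

```text
clock: 6.55
tcp_pos: [0.6062, -0.1831, 0.0708]
orientation: [-2.488, 1.918, -0.002]
contact_force: [0.5, -0.2, -0.4]
grip_width: 0.0498
t 6.8 tool F [-0.12 -0.62  0.87] sd [0.35 0.35 0.23] M [-0.013  0.009 -0.023] w 0.04978 pos [ 0.6061 -0.1832  0.0706] ori [-2.4878e+00  1.9179e+00 -1.7000e-03]
```

```bash
python3 -m handwheel '[[0,0,-0.0005,0,0,0],[0,0,-0.0015,0,0,0],[0,0,-0.002,0,0,0],[0,0,-0.002,0,0,0]]';python3 feel.py
```

```text
clock: 7.35
tcp_pos: [0.606, -0.1832, 0.0726]
orientation: [-2.488, 1.918, -0.002]
contact_force: [-0.1, 0.3, -0.4]
grip_width: 0.0497
t 7.6 tool F [-0.31 -0.14  0.74] sd [0.23 0.39 0.37] M [-0.015  0.012 -0.003] w 0.04989 pos [ 0.606  -0.1832  0.0725] ori [-2.4877e+00  1.9180e+00 -1.7000e-03]
```

```bash
python3 -m handwheel '[[0,0,-0.01,0,0,0],[0,0,-0.025,0,0,0],[0,0,-0.055,0,0,0],[0,0,-0.09,0,0,0],[0,0,-0.125,0,0,0]]';python3 -m handwheel '[[-0.03,-0.003,0,0,0,0],[-0.07,-0.005,0,0,0,0],[-0.12,-0.008,0,0,0,0],[-0.16,-0.01,0,0,0,0],[-0.185,-0.0115,0,0,0,0]]';python3 -m handwheel '[[0,0,0,0,0,0],[0,0,0,0,0,0]]'; python3 feel.py; python3 - <<'E'
from h import *
f,o=snap("wrist","w3");snap("side","s3");snap("scene","c3")
E
```

```text
clock: 8.28
tcp_pos: [0.6059, -0.1833, 0.1999]
orientation: [-2.487, 1.918, -0.003]
contact_force: [-0.3, 0.2, -1.0]
grip_width: 0.0498
clock: 8.9
tcp_pos: [0.5697, 0.001, 0.201]
orientation: [-2.488, 1.914, -0.004]
contact_force: [0.1, -0.6, -0.9]
grip_width: 0.0499
clock: 9.15
tcp_pos: [0.5702, -0.0001, 0.202]
orientation: [-2.487, 1.915, -0.006]
contact_force: [0.5, 0.1, -1.5]
grip_width: 0.0496
t 9.4 tool F [ 0.23 -0.05  0.93] sd [0.16 0.35 0.56] M [-0.003  0.04  -0.018] w 0.04978 pos [ 5.700e-01 -5.000e-04  2.015e-01] ori [-2.4866  1.9166 -0.0044]
```

View pics/w3.png

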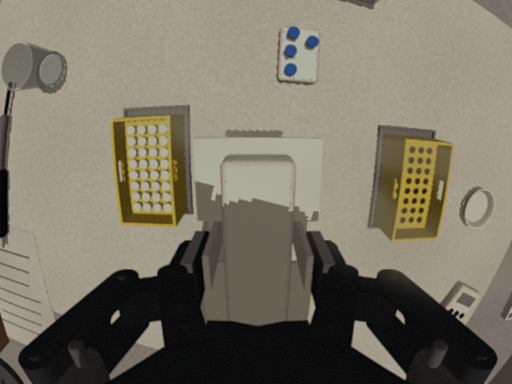

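The cover is held squarely in the fingers. The full rack is at about (150,170), with its rim corners near (113,120) and (120,224), and its right outer wall can be seen. I'll enlarge it to find the rim edges.

```bash
python3 - <<'E'
from h import *
i=cv2.imread("pics/w3.png")[100:235,100:205];cv2.imwrite("pics/w3c.png",cv2.resize(i,None,fx=4.4,fy=4.4,interpolation=cv2.INTER_CUBIC))
E
```

```text
(no output)
```

View pics/w3c.png

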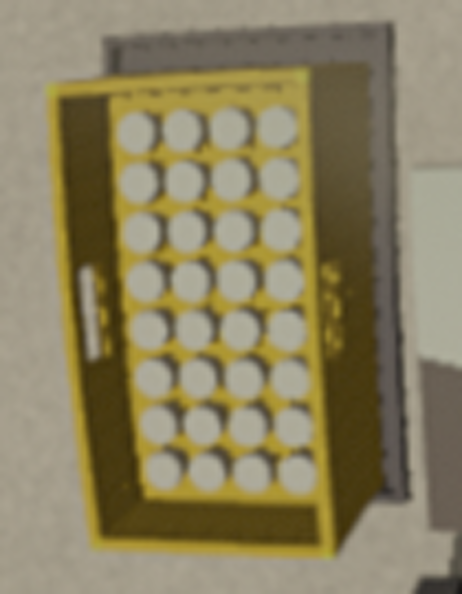

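```bash
python3 - <<'E'
from h import *
d=load("w3");T=R.from_rotvec(d["ori"]).as_matrix()
q=np.array([(49,86),(309,70),(333,552),(96,548)])/4.4+[100,100]-.4
p=plane(d,q,.061);m=p.mean(0);print((p*1000).round(1),m.round(4))
e=[np.linalg.norm(p[i]-p[i-1])*1000 for i in range(4)];print(np.round(e,1))
a=lambda v:np.degrees(np.arctan2(v[1],v[0]));print("yaw",a(p[0]-p[3]),a(p[1]-p[2]),a(p[1]-p[0])+90,a(p[2]-p[3])+90,"tool",a(T[:,0])+90)
l=(m-d["pos"])@T;print("tool delta",l.round(4),d["pos"])
i=r"";im=d["pixels"];I=cv2.cvtColor(im,cv2.COLOR_RGB2BGR)[115:250,365:465];cv2.imwrite("pics/w3e.png",cv2.resize(I,None,fx=4.4,fy=4.4,interpolation=cv2.INTER_CUBIC))
# cover flange far corners in tool frame, seen at flange top
cc,v=ray(d,[(193.5,137),(322,138)]);print("flange rays tool",[((v[k]@T)/(v[k]@T)[2]).round(4).tolist() for k in (0,1)],((cc-d["pos"])@T).round(4))
E
```

```text
[[595.2 162.   61. ]
 [611.5  98.7  61. ]
 [500.9  71.6  61. ]
 [483.8 133.4  61. ]] [0.5478 0.1164 0.061 ]
[115.   65.4 113.8  64.1]
yaw 14.367426711752481 13.732068397382415 14.362092788753245 15.472950470892386 tool 14.773250328411606
tool delta [-0.1183 -0.008   0.14  ] [5.69808779e-01 1.55334659e-05 2.01019717e-01]
flange rays tool [[-0.2179, 0.1031, 1.0], [0.2211, 0.1065, 1.0]] [-1.000e-04 -7.230e-02 -1.429e-01]
```

```bash
python3 -m handwheel '[[-0.03,-0.002,0,0,0,0.003],[-0.07,-0.005,0,0,0,0.006],[-0.105,-0.008,0,0,0,0.006],[-0.1185,-0.0094,0,0,0,0.006],[-0.1185,-0.0094,0,0,0,0.006]]'; python3 -m handwheel '[[0,0,0.03,0,0,0],[0,0,0.065,0,0,0],[0,0,0.09,0,0,0],[0,0,0.1,0,0,0],[0,0,0.1,0,0,0]]'; python3 feel.py; python3 - <<'E'
from h import *
o=r.get_obs();T=R.from_rotvec(o["orientation"]).as_matrix();t=np.array([.5478,.1164,.061])
print("cover centre error tool",(((t-o["tcp_pos"])@T)*1000-[.15,1.4,0]).round(2),np.degrees(np.arctan2(T[1,0],T[0,0]))+90)
snap("side","s4");snap("scene","c4");f,o=snap("wrist","w4")
a,b=[load(n)["pixels"] for n in("s4","w4")]
i=np.hstack([cv2.resize(a[170:270,190:310],(480,400),interpolation=2),cv2.resize(b[90:290,150:310],(320,400),interpolation=2)])
cv2.imwrite("pics/m4.png",i[:,:,::-1])
E
```

```text
clock: 10.22
tcp_pos: [0.5485, 0.1179, 0.2009]
orientation: [-2.484, 1.921, -0.004]
contact_force: [-0.5, -0.5, -0.4]
grip_width: 0.0498
clock: 10.85
tcp_pos: [0.549, 0.1167, 0.1008]
orientation: [-2.483, 1.923, -0.004]
contact_force: [0.8, 0.2, -0.1]
grip_width: 0.0501
t 11.1 tool F [ 0.04 -0.2   0.38] sd [0.21 0.37 0.33] M [ 0.005 -0.01  -0.013] w 0.05004 pos [0.5495 0.1175 0.1017] ori [-2.4822  1.9197 -0.0056]
cover centre error tool [ 1.05  0.77 40.74] 14.568604872304789
```

View pics/m4.png

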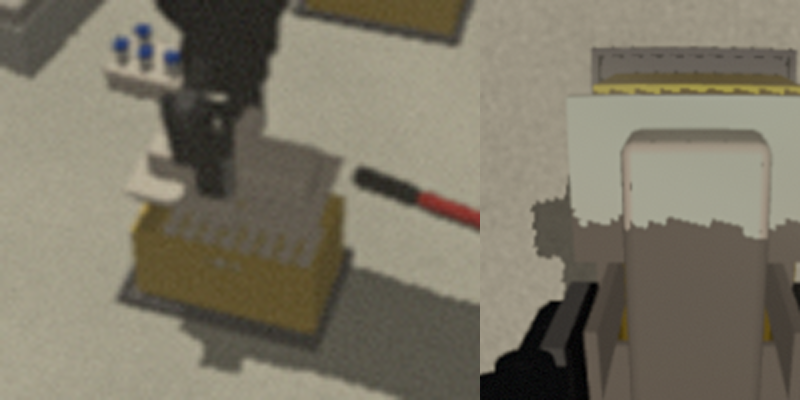

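The wrist view shows the full rack's far rim sticking out beyond the cover's flange, at about (206,133) in the full image. That lets me measure the offset between cover and rack directly.

```bash
python3 - <<'E'
from h import *
d=load("w4");T=R.from_rotvec(d["ori"]).as_matrix();px=d["pixels"]
h=cv2.cvtColor(px,cv2.COLOR_RGB2HSV)
m=cv2.inRange(h,(18,110,40),(35,255,255))
for y in range(122,142):
    x=np.where(m[y,180:340])[0]+180
    print(y,(x.min(),x.max(),len(x)) if len(x) else None, px[y,250].tolist())
w=cv2.inRange(h,(0,0,110),(180,60,255))
g=px.astype(int).sum(2)
for y in(145,155,165):print(y,g[y,185:203].tolist(),g[y,310:330].tolist())
E
```

```text
122 None [104, 97, 90]
123 None [105, 99, 91]
124 None [104, 98, 90]
125 None [103, 97, 89]
126 None [95, 87, 72]
127 (np.int64(258), np.int64(258), 1) [91, 81, 54]
128 (np.int64(247), np.int64(290), 40) [94, 82, 54]
129 (np.int64(254), np.int64(285), 25) [93, 82, 54]
130 None [91, 79, 54]
131 (np.int64(242), np.int64(280), 38) [105, 94, 57]
132 (np.int64(209), np.int64(305), 96) [143, 132, 68]
133 (np.int64(207), np.int64(310), 104) [155, 144, 74]
134 (np.int64(207), np.int64(311), 105) [131, 119, 66]
135 (np.int64(207), np.int64(311), 98) [118, 105, 63]
136 (np.int64(212), np.int64(311), 30) [110, 98, 71]
137 None [128, 125, 110]
138 None [157, 159, 143]
139 None [163, 164, 148]
140 None [162, 163, 147]
141 None [160, 162, 145]
145 [423, 428, 427, 430, 420, 418, 420, 430, 452, 469, 472, 471, 472, 472, 470, 472, 470, 469] [470, 471, 471, 471, 472, 471, 469, 472, 470, 468, 470, 469, 461, 442, 430, 426, 428, 440, 448, 451]
155 [436, 444, 440, 438, 434, 429, 423, 421, 443, 467, 475, 475, 474, 475, 473, 472, 472, 475] [472, 469, 469, 470, 470, 472, 470, 472, 470, 472, 471, 467, 454, 439, 441, 443, 442, 439, 435, 435]
165 [427, 431, 437, 441, 443, 443, 441, 435, 438, 463, 476, 474, 476, 474, 475, 475, 473, 473] [468, 468, 470, 470, 466, 469, 469, 467, 468, 469, 467, 461, 440, 432, 427, 434, 435, 433, 435, 434]
```

```bash
python3 - <<'E'
from h import *
d=load("w4");T=R.from_rotvec(d["ori"]).as_matrix()
q=lambda uv,z:((plane(d,uv,z)-d["pos"])@T*1000).round(2)[:,:2].tolist()
tz=d["pos"][2]; ft=tz-.0066
print("rim corners",q([(206.5,133.5),(311.7,133.5)],.061),"far edge",q([(230,131.2),(258,131.2),(290,131.2)],.061))
print("flange sides",q([(193.4,145),(322.8,145)],ft),q([(193.3,155),(322.2,155)],ft),q([(193.6,165),(321.8,165)],ft),"far",q([(258,137.2)],ft),tz)
E
python3 feel.py
```

```text
rim corners [[-31.68, -55.35], [33.81, -55.39]] far edge [[-16.93, -56.53], [0.35, -56.43], [20.12, -56.57]]
flange sides [[-32.9, -52.68], [33.59, -52.69]] [[-33.17, -47.46], [33.49, -47.46]] [[-33.25, -42.18], [33.53, -42.17]] far [[0.27, -56.29]] 0.10140531879250757
t 11.55 tool F [-0.24 -0.03  0.38] sd [0.29 0.32 0.3 ] M [-0.004  0.016 -0.035] w 0.04989 pos [0.5489 0.118  0.101 ] ori [-2.4836  1.9205 -0.004 ]
```

```bash
python3 -m handwheel '[[0.0009,0,0.004,0,0,0],[0.0009,0,0.009,0,0,0],[0.0009,0,0.011,0,0,0],[0.0009,0,0.0125,0,0,0],[0.0009,0,0.014,0,0,0]]'; python3 feel.py
```

```text
clock: 12.22
tcp_pos: [0.5491, 0.1171, 0.0868]
orientation: [-2.484, 1.921, -0.004]
contact_force: [0.2, 0.0, -0.3]
grip_width: 0.0499
t 12.47 tool F [-0.19 -0.01  0.93] sd [0.7  0.61 0.34] M [-0.017  0.017  0.024] w 0.04981 pos [0.5491 0.1171 0.0868] ori [-2.4835  1.9206 -0.0041]
```

```bash
python3 -m handwheel '[[0,0,0.001,0,0,0],[0,0,0.002,0,0,0],[0,0,0.003,0,0,0],[0,0,0.003,0,0,0]]'; python3 feel.py
```

```text
clock: 13.02
tcp_pos: [0.549, 0.1171, 0.0838]
orientation: [-2.484, 1.921, -0.004]
contact_force: [0.3, 0.0, -1.2]
grip_width: 0.0499
t 13.28 tool F [ 0.17 -0.06  0.57] sd [0.32 0.28 0.47] M [-0.008  0.    -0.01 ] w 0.04996 pos [0.5491 0.1171 0.0839] ori [-2.4834  1.9205 -0.0041]
```

```bash
python3 -m handwheel '[[0,0,0.0015,0,0,0],[0,0,0.003,0,0,0],[0,0,0.0045,0,0,0],[0,0,0.0045,0,0,0]]'; python3 feel.py;  python3 -m handwheel '[[0,0,0.001,0,0,0],[0,0,0.002,0,0,0],[0,0,0.0025,0,0,0],[0,0,0.0025,0,0,0]]'; python3 feel.py
```

```text
clock: 13.82
tcp_pos: [0.5491, 0.1171, 0.0793]
orientation: [-2.484, 1.921, -0.004]
contact_force: [0.5, -0.5, -0.5]
grip_width: 0.0502
t 14.07 tool F [ 0.13 -0.08  0.44] sd [0.34 0.4  0.15] M [-0.002  0.009 -0.008] w 0.04998 pos [0.5492 0.1171 0.0794] ori [-2.4834  1.9204 -0.0043]
clock: 14.62
tcp_pos: [0.5492, 0.1171, 0.077]
orientation: [-2.483, 1.921, -0.004]
contact_force: [0.4, 0.0, -0.0]
grip_width: 0.0498
t 14.88 tool F [ 0.12 -0.12  0.58] sd [0.24 0.54 0.43] M [ 0.029 -0.001  0.014] w 0.04979 pos [0.5493 0.1171 0.077 ] ori [-2.4833  1.9205 -0.0043]
```

```bash
python3 -m handwheel '[[0,0,0.0005,0,0,0],[0,0,0.001,0,0,0],[0,0,0.0015,0,0,0],[0,0,0.0015,0,0,0]]'; python3 feel.py;  python3 -m handwheel '[[0,0,0.0005,0,0,0],[0,0,0.001,0,0,0],[0,0,0.0015,0,0,0],[0,0,0.0015,0,0,0]]'; python3 feel.py
```

```text
clock: 15.42
tcp_pos: [0.5492, 0.1171, 0.0755]
orientation: [-2.483, 1.92, -0.004]
contact_force: [-0.3, -0.2, -0.7]
grip_width: 0.0497
t 15.68 tool F [-0.17  0.05  0.52] sd [0.29 0.58 0.35] M [ 0.004 -0.003  0.006] w 0.0499 pos [0.5493 0.1171 0.0756] ori [-2.4833  1.9204 -0.0043]
clock: 16.23
tcp_pos: [0.5493, 0.1171, 0.074]
orientation: [-2.483, 1.92, -0.004]
contact_force: [-0.5, -1.0, -0.3]
grip_width: 0.0497
t 16.48 tool F [0.56 0.67 0.69] sd [0.44 0.29 0.43] M [-0.002 -0.007  0.008] w 0.04988 pos [0.5493 0.1171 0.0741] ori [-2.4832  1.9204 -0.0044]
```

The skirt has gone in with no contact force. Home should be at a TCP z of about 0.0705.

```bash
python3 -m handwheel '[[0,0,0.001,0,0,0],[0,0,0.002,0,0,0],[0,0,0.0027,0,0,0],[0,0,0.0027,0,0,0]]'; python3 feel.py;  python3 -m handwheel '[[0,0,0.0004,0,0,0],[0,0,0.0008,0,0,0],[0,0,0.0012,0,0,0],[0,0,0.0012,0,0,0]]'; python3 feel.py
```

```text
clock: 17.02
tcp_pos: [0.5492, 0.1171, 0.0713]
orientation: [-2.483, 1.92, -0.004]
contact_force: [-0.4, -0.2, -0.2]
grip_width: 0.0498
t 17.27 tool F [-0.28  0.23  1.02] sd [0.43 0.33 0.43] M [ 0.015  0.014 -0.03 ] w 0.04982 pos [0.5493 0.1171 0.0714] ori [-2.4832  1.9203 -0.0045]
clock: 17.82
tcp_pos: [0.5494, 0.1172, 0.0703]
orientation: [-2.483, 1.92, -0.005]
contact_force: [0.6, 0.0, 0.1]
grip_width: 0.05
t 18.07 tool F [-0.34 -0.2   0.13] sd [0.59 0.41 0.58] M [-0.028  0.01   0.009] w 0.04988 pos [0.5494 0.1172 0.0703] ori [-2.4831  1.9204 -0.0045]
```

```bash
python3 -m handwheel '[[0,0,0.0004,0,0,0],[0,0,0.0006,0,0,0],[0,0,0.0006,0,0,0]]'; python3 feel.py;  python3 -m handwheel '[[0,0,0.0004,0,0,0],[0,0,0.0006,0,0,0],[0,0,0.0006,0,0,0]]'; python3 feel.py
```

```text
clock: 18.5
tcp_pos: [0.5495, 0.1172, 0.07]
orientation: [-2.483, 1.92, -0.005]
contact_force: [-1.9, -0.2, 5.9]
grip_width: 0.0501
t 18.75 tool F [ 0.24  1.49 -5.43] sd [0.32 0.31 0.5 ] M [-0.381 -0.06   0.034] w 0.05001 pos [0.5495 0.1172 0.07  ] ori [-2.4828  1.9203 -0.0046]
clock: 19.18
tcp_pos: [0.5496, 0.1171, 0.0699]
orientation: [-2.482, 1.92, -0.005]
contact_force: [-2.0, 0.5, 6.4]
grip_width: 0.0496
t 19.43 tool F [-0.46  1.89 -6.27] sd [0.26 0.42 0.57] M [-0.438 -0.061  0.037] w 0.04974 pos [0.5496 0.1172 0.0699] ori [-2.4824  1.9203 -0.0046]
```

```bash
python3 -m handwheel '[[0,0,0.001,0,0,0],[0,0,0.001,0,0,0],[0,0,0.001,0,0,0]]' 0.625; python3 feel.py;  python3 -m handwheel '[[0,0,0.001,0,0,0],[0,0,0.001,0,0,0],[0,0,0.001,0,0,0]]' 0.665; python3 feel.py
```

```text
clock: 19.85
tcp_pos: [0.5498, 0.1172, 0.069]
orientation: [-2.482, 1.92, -0.005]
contact_force: [-0.2, -0.8, 4.9]
grip_width: 0.0538
t 20.1 tool F [ 0.13  0.45 -4.69] sd [0.59 0.2  0.22] M [-0.154 -0.018  0.02 ] w 0.05341 pos [0.5498 0.1172 0.069 ] ori [-2.4822  1.9202 -0.0049]
clock: 20.52
tcp_pos: [0.5496, 0.1172, 0.0677]
orientation: [-2.482, 1.92, -0.005]
contact_force: [0.8, -0.6, -0.4]
grip_width: 0.0568
t 20.77 tool F [ 0.19 -0.16  0.77] sd [0.42 0.46 0.39] M [ 0.047 -0.006 -0.005] w 0.0568 pos [0.5495 0.1171 0.0677] ori [-2.4827  1.9204 -0.0044]
```

```bash
python3 -m handwheel '[[0,0,0,0,0,0],[0,0,0,0,0,0],[0,0,0,0,0,0]]' 0.8; python3 feel.py;  python3 -m handwheel '[[0,0,-0.01,0,0,0],[0,0,-0.03,0,0,0],[0,0,-0.065,0,0,0],[0,0,-0.1032,0,0,0],[0,0,-0.1032,0,0,0]]' 1; python3 - <<'E'
from h import *
f,o=snap("wrist","w5");snap("side","s5");print(o["tcp_pos"],o["contact_force"])
a,b=[load(n)["pixels"] for n in("s5","w5")]
i=np.hstack([cv2.resize(b[90:320,140:380],(480,460),interpolation=2),cv2.resize(a[190:270,200:300],(320,256),interpolation=2).copy() if 0 else cv2.copyMakeBorder(cv2.resize(a[190:270,200:300],(320,256),interpolation=2),0,204,0,0,cv2.BORDER_CONSTANT)])
cv2.imwrite("pics/m5.png",i[:,:,::-1])
E
```

```text
clock: 21.2
tcp_pos: [0.5495, 0.1171, 0.0678]
orientation: [-2.483, 1.92, -0.004]
contact_force: [-0.2, 0.1, -0.1]
grip_width: 0.0686
t 21.45 tool F [0.16 0.17 0.04] sd [0.55 0.25 0.27] M [ 0.009 -0.006  0.004] w 0.06836 pos [0.5495 0.1171 0.0678] ori [-2.4825  1.9205 -0.0044]
clock: 22.12
tcp_pos: [0.5514, 0.1175, 0.1748]
orientation: [-2.478, 1.917, -0.01]
contact_force: [0.3, 0.5, -1.2]
grip_width: 0.0853
[0.55135367 0.11752632 0.17475319] [ 0.33151197  0.4680463  -1.18829314]
```

View pics/m5.png

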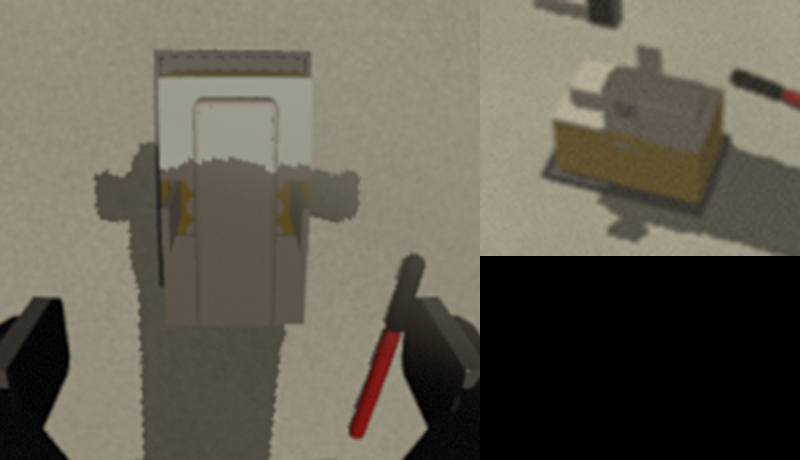

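The cover looks flush with both tabs out. There was a small tilting moment when it touched down, so I'll check it's fully seated by touching lightly with closed fingers on the hump near each end.

```bash
python3 -m handwheel '[[0,0.015,0,0,0,0],[0,0.03,0,0,0,0],[0,0.03,0,0,0,0],[0,0.03,0,0,0,0],[0,0.03,0,0,0,0]]' 0 20; python3 feel.py
```

```text
clock: 22.85
tcp_pos: [0.5205, 0.1098, 0.1714]
orientation: [-2.482, 1.919, -0.006]
contact_force: [-0.6, -0.5, -0.7]
grip_width: 0.0001
t 23.1 tool F [-0.1   0.14 -0.13] sd [0.49 0.72 0.43] M [-0.017 -0.016  0.014] w -4e-05 pos [0.5204 0.1097 0.1714] ori [-2.4819  1.9198 -0.0051]
```

```bash
python3 -m handwheel '[[0,0,0.03,0,0,0],[0,0,0.06,0,0,0],[0,0,0.078,0,0,0],[0,0,0.083,0,0,0],[0,0,0.083,0,0,0]]'; python3 feel.py; python3 -m handwheel '[[0,0,0.001,0,0,0],[0,0,0.002,0,0,0],[0,0,0.0025,0,0,0],[0,0,0.0025,0,0,0]]'; python3 feel.py
```

```text
clock: 23.78
tcp_pos: [0.5208, 0.1097, 0.0885]
orientation: [-2.482, 1.92, -0.005]
contact_force: [-0.1, -0.3, 0.0]
grip_width: 0.0002
t 24.02 tool F [-0.16  0.15 -0.05] sd [0.45 0.12 0.34] M [ 0.006 -0.007 -0.014] w -1e-05 pos [0.5211 0.1099 0.089 ] ori [-2.4809  1.9191 -0.0062]
clock: 24.58
tcp_pos: [0.521, 0.1099, 0.0864]
orientation: [-2.481, 1.919, -0.006]
contact_force: [-0.5, -0.2, -0.6]
grip_width: -0.0001
t 24.82 tool F [0.3  0.2  0.33] sd [0.32 0.44 0.29] M [-0.013 -0.01   0.008] w 5e-05 pos [0.521  0.1099 0.0864] ori [-2.4811  1.9191 -0.006 ]
```

```bash
python3 -m handwheel '[[0,0,0.0005,0,0,0],[0,0,0.001,0,0,0],[0,0,0.001,0,0,0]]'; python3 feel.py; python3 -m handwheel '[[0,0,0.0005,0,0,0],[0,0,0.0008,0,0,0],[0,0,0.0008,0,0,0]]'; python3 feel.py
```

```text
clock: 25.25
tcp_pos: [0.521, 0.1099, 0.0854]
orientation: [-2.481, 1.919, -0.006]
contact_force: [-0.6, -0.1, 0.6]
grip_width: -0.0
t 25.5 tool F [ 0.1   0.05 -0.22] sd [0.39 0.32 0.5 ] M [-0.018  0.02  -0.019] w 0.0 pos [0.521  0.1099 0.0855] ori [-2.4811  1.9191 -0.006 ]
clock: 25.92
tcp_pos: [0.5211, 0.1099, 0.0851]
orientation: [-2.481, 1.919, -0.006]
contact_force: [-1.4, -0.3, 4.7]
grip_width: -0.0001
t 26.18 tool F [ 0.16  1.79 -5.41] sd [0.51 0.33 0.39] M [-0.441 -0.018 -0.009] w 6e-05 pos [0.5211 0.1099 0.0851] ori [-2.4808  1.9191 -0.0059]
```

Contact came at 0.0851, so this end is home: the hump top should be at 0.085. Next, the other end.

```bash
python3 -m handwheel '[[0,0,-0.004,0,0,0],[0,-0.03,-0.006,0,0,0],[0,-0.058,-0.006,0,0,0],[0,-0.058,-0.002,0,0,0],[0,-0.058,-0.001,0,0,0]]'; python3 feel.py; python3 -m handwheel '[[0,0,0.0005,0,0,0],[0,0,0.001,0,0,0],[0,0,0.001,0,0,0]]'; python3 feel.py
```

```text
clock: 26.85
tcp_pos: [0.5762, 0.1241, 0.0859]
orientation: [-2.482, 1.92, -0.004]
contact_force: [-0.7, 0.1, -0.1]
grip_width: -0.0002
t 27.1 tool F [ 0.13  0.1  -0.26] sd [0.45 0.4  0.24] M [-0.012  0.015  0.016] w -5e-05 pos [0.5763 0.1241 0.0862] ori [-2.4808  1.9193 -0.0056]
clock: 27.52
tcp_pos: [0.5769, 0.1244, 0.0856]
orientation: [-2.481, 1.919, -0.006]
contact_force: [0.1, 0.1, 0.3]
grip_width: -0.0003
t 27.77 tool F [ 0.21 -0.02 -0.2 ] sd [0.7  0.56 0.45] M [-0.011 -0.022 -0.01 ] w -9e-05 pos [0.5769 0.1244 0.0856] ori [-2.4808  1.9192 -0.0058]
```

```bash
python3 -m handwheel '[[0,0,-0.02,0,0,0],[0,0,-0.06,0,0,0],[0,0,-0.11,0,0,0],[0,0,-0.13,0,0,0],[0,0,-0.13,0,0,0]]'; python3 -m handwheel '[[0,0,0,0,0,0],[0,0,0,0,0,0]]'; python3 feel.py; python3 -c "
from bench import r;print(r.hand_in())"
```

```text
clock: 28.45
tcp_pos: [0.5772, 0.1244, 0.2174]
orientation: [-2.478, 1.917, -0.009]
contact_force: [-0.3, -0.0, -0.6]
grip_width: 0.0002
clock: 28.7
tcp_pos: [0.5765, 0.1242, 0.2161]
orientation: [-2.48, 1.918, -0.007]
contact_force: [-0.8, -0.3, 0.4]
grip_width: -0.0
t 28.95 tool F [ 0.31 -0.11 -0.43] sd [0.19 0.53 0.39] M [-0.032  0.01  -0.008] w 2e-05 pos [0.5767 0.1242 0.2165] ori [-2.4786  1.9179 -0.0081]
the job is handed in; nothing more can be done
None
```

The cover is off the empty rack and closed on the full one. I handed the job in at about 29 s with the arm clear, and it gave no verdict.

- **Removal:** I squeezed both tabs to 49.8 mm apart, with side force near zero, and the cover came free showing only its own weight (about 0.75 N). Before that, while still hooked, it briefly saw a pull of about 5.5 N while I was checking tab friction.
- **Fitting:** The hooks and skirt went into the full rack with no measurable contact. The cover seated with about 6 N, and I then let the tabs out gradually.
- **Last checks:** In the final picture the cover looks flush with both tabs out. A light touch on one end of the hump met it at 85.1 mm, against 85 mm expected when home. At the other end I stopped at 85.6 mm without contact, so that end is no more than about 0.6 mm high.
- **Not confirmed:** I judged the locking from the picture and from how the tabs let go, and did not tug the cover. I did not measure the other objects' positions again, but no move went near them.

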